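# Move the round specimen plate to the empty cooling stand with the plate lifter

### The job

The round specimen plate is too hot to touch: take the plate lifter by its upright handle, slide its blade under the round plate between the rails of its stand, lift it and set it down centred and flat on the rails of the empty stand. Then draw the blade out and stand the lifter back on the bench, upright and well clear of the empty stand. Do not touch either plate with the gripper, and leave the square plate as it is.

Things in the scene. Friction and masses are not known exactly. Their poses are not given: they have to be found in the camera images.
- lifter: Plate lifter (spatula) standing on its blade. Origin: blade's underside, below the upright handle; x to the blade's tip, z up. Dark steel blade 3 mm thick, 46 wide, x -30 to +106; foot 70 wide, 3 thick, x -30 to +14. Neck 20x12 (x by y), collar 30x22 at z 64-68, black handle 26 (x) by 18 (y), z 68-136: grip across the 18. 0.2 kg.
- round_plate: Round white ceramic plate, 110 mm across, 8 high, about 0.09 kg, across the two rails of one of three like stands. Origin: centre of underside. At first its x axis runs along the rails away from the robot and it is within 5 mm of its stand's middle. Slide the blade in along +x until the lifter's handle is about 78 mm before the plate's centre: it then rides safely.
- square_plate: Square white ceramic plate, 96 x 96 mm, 8 mm high, lying loose on another of the three stands; it stays there. Origin: centre of its underside.
- stand_3: The empty one of three like fixed dark steel stands side by side in any order: 90 mm long (x), 100 wide (y), 50 high. Origin: centre of underside; x along the rails, away from the robot. Base 6 mm thick, two rails 14 mm thick with flat tops at z 50; the channel between, 72 wide, open at front, back and top, lets the blade pass, not the foot. The round plate's stand has the same measures.
There are look-alikes about, which are no part of the job. Leave any yellow look-alike of the round_plate alone.

How it is judged:
On the way:
1. the round plate is carried clear above the stands on the lifter's blade (height (world z) of round_plate above 0.065 m and contact force between lifter and round_plate above 0.2 N and angle between round_plate's own z axis and vertical below 0.3 rad), for 0.2 s.
At the end, for the whole second after the job is handed in: Round plate at rest, flat (0.1 rad) on the rails of the empty stand, underside 47 to 53 mm high, centre within 18 mm of the stand's, off the blade; lifter at rest on the bench, upright (0.1 rad), underside below 5 mm, its handle over 120 mm from that stand's centre (horizontal distance between round_plate and stand_3 below 0.018 m and height (world z) of round_plate between 0.047 and 0.053 m and angle between each of round_plate, lifter's own z axis and vertical below 0.1 rad and contact force between round_plate and stand_3 above 0.1 N and linear speed of each of round_plate, lifter below 0.02 m/s and contact force between lifter and round_plate below 0.01 N and height (world z) of lifter below 0.005 m and horizontal distance between lifter and stand_3 above 0.12 m); the robot touches nothing.
It fails at once if the gripper's fingers touch the round plate (contact force between the fingers and round_plate above 0.5 N).
It fails at once if the gripper's fingers touch the square plate (contact force between the fingers and square_plate above 0.5 N).
It fails at once if the square plate is shifted by more than 15 mm (distance of square_plate from where it was at the start of the episode above 0.015 m).
It also fails if it takes over 64 s, if anything falls off the work surface, if the arm or the gripper's body presses on something with over 40 N, if the wrist force passes 120 N, or if a joint passes its speed limit or range.

### The arm

A 6-joint arm with a two-finger parallel gripper is mounted at the origin on a cart in front of the work surface, level with it; the furniture and walls round the work are solid. World frame = base frame: x ahead of the robot, y to its left, z up, the work surface at z = 0. Lengths are in m, angles in rad, forces in N, time in s.
With the tool pointing down it reaches from about 0.225 to 0.875 m from the base axis. Payload 3.4 kg.
Tool frame: the origin (TCP) lies between the finger pads; the fingertips stand 17 mm ahead of it and the grasp point (between the pads) lies 2 mm behind it; y points along the fingers, z is the direction in which the jaws open and shut, and the axes are right-handed (so a half turn about y gives the same grasp; the last joint's range is limited). The gripper opens to 85 mm and grips with 20 to 120 N. Pads are 22 mm wide; open, the fingers measure 114 mm over their backs; the gripper's body (76 mm by 85 mm) begins 54 mm behind the grasp point. The pads swing forward as they close: fully open they stand 13 mm farther back than shut.
Start: joints at [-1.394, 0.276, 1.505, -0, 1.361, -0.121], TCP at [0.169, -0.55, 0.248] pointing down, gripper open.
Joint ranges: [-2.89, 2.89], [-0.75, 2.08], [0.22, 2.7], [-1.18, 4.32], [0.11, 2.71], [-2.7, 2.7]. Speed limits (rad/s): [2.57, 2.57, 3.14, 3.14, 3.14, 3.14].

### API

Orientations are given as a unit quaternion [w, x, y, z].
In Python, from rig import manip, get_image, camera_model, sign_off, spot_in, silhouettes, spot_point gives the robot as it stands.
- The arm moves only by the tool jog_arm, never from a script. Its argument "targets" is a list of rows, each a list of 3 entries, a list of its own where there are three numbers: the finger opening in m, from 0 to 0.0854, then the shift along the world's x, y, z in m, then the turn about the world's z in rad. In form: [[claw, [x, y, z], spin], ...]. A call has 1 to 10 rows; each row shifts and turns the commanded pose from where the row before left it; what a row does not reach is not made up. A row lasts 1/8 s, in which the tool goes at most 62.5 mm and 10.7 degrees, less where a joint would pass 70% of its speed; a pose out of reach is approached as far as the arm can. A call with a gripper value outside its range is refused whole. The fingers move at their own pace and stop on an object; "force" is the grip in N (left out, the last holds). Time passes only in rows, so rows that do not move let the fingers close. It gives the time, the measured TCP pose, the force and the opening at its end, in the units of the state.
- manip.get_state(): the state, without advancing time (a new reading comes with each control period).
- get_image(name): name is "scene" or "top" or "wrist"; returns (picture, depth): 400x640x3 uint8, red, green, blue; 400x640 float32, m along the optical axis (not along the pixel's ray), 0 where there is no reading.
- camera_model(name): a dict with "mtx" (3x3 intrinsics, pixels), "distortion" ([k1, k2, p1, p2, k3] as OpenCV has them; the pictures are not rectified), "world_from_camera" (4x4, takes a point from camera to world coordinates). Camera axes: x right, y up, looking along -z (the intrinsics and any distortion apply to the point x, -y, -z); pixel columns grow to the right and rows downward; lengths in m; the calibration is good to about 2 mm. A picture is of the moment at which its call begins: read the wrist's pose just before it. camera_model takes no time and is no camera call; for the wrist camera it gives the pose at the moment of the call.
- sign_off(): hands the job in, once; it reports no verdict.
Trained networks look in the newest picture that a camera, given by its name, has taken for a name from the list of things; names that differ only in an ending like _2 or _b are one class to them, and where a whole thing is asked for, a point or a joint stands for the part that bears it (a point fixed in the world has none). Each returns a list of dicts, best first, with "score" (0 to 1); they miss things now and then, are a little off and sometimes report something else, mostly with a low value. They report only what shows in the picture. A call takes as long as a camera call. They do not tell look-alikes from the thing itself.
- spot_in(name, camera): "position" ([column, row] in pixels, amid what is visible of it).
- silhouettes(name, camera): "mask" (400x640 bool, what is visible of it) and "position" ([column, row] in pixels, amid what is visible of it).
- spot_point(name, camera): "position" ([column, row] in pixels: a listed point, or the origin of a listed thing).
The state is a dict: "clock": time; "qpos": joint angles; "qd": joint speeds; "effort": joint torques, N m; "position": TCP position; "ee_rot": TCP orientation; "contact_force": force on the tool from outside, world axes, zero at the start; "moment": the same for the moment, N m; "width": finger opening in m.
Only numpy, scipy, OpenCV 4.12 (cv2) and the standard library are available. Lean on these libraries where they do the work, as an engineer would, in place of code of your own. Each camera call takes 0.05 s, during which the arm holds its last target.

## Working session

There is one attempt and no reset: what is moved stays moved. The work goes in short steps, Python scripts to look and compute and a tool call to move; the robot and the scene stay as the last step left them, time stands still between calls to the robot, and variables do not carry over. Pictures are saved under pics/ and viewed, and the job is handed in when it is done.

Besides the shell and the picture viewer there is one more tool, called after "Call:" by a JSON object that holds its "op" and its "data", one argument or row to a line. jog_arm: Moves the arm, as the interface text tells. Its arguments: {"type":"object","properties":{"targets":{"type":"array","items":{"type":"array"}},"force":{"type":"number"}},"required":["targets"]}

```bash
mkdir -p pics; cat > h.py <<'E'
import numpy as np, cv2
from rig import *
def grab(n,fn=None):
    M=camera_model(n); p,d=get_image(n)
    if fn: cv2.imwrite('pics/'+fn,p[:,:,::-1])
    return p,d,M
def pts(d,M,uv):
    uv=np.asarray(uv,float).reshape(-1,2)
    K=np.array(M['mtx'],float);D=np.array(M['distortion'],float)
    n=cv2.undistortPoints(uv.reshape(-1,1,2),K,D).reshape(-1,2)
    z=d[uv[:,1].astype(int),uv[:,0].astype(int)]
    c=np.c_[n[:,0]*z,-n[:,1]*z,-z]
    T=np.array(M['world_from_camera'])
    w=c@T[:3,:3].T+T[:3,3]; w[z==0]=np.nan
    return w
def cloud(d,M):
    v,u=np.mgrid[0:d.shape[0],0:d.shape[1]]
    return pts(d,M,np.c_[u.ravel(),v.ravel()]).reshape(d.shape+(3,))
E
python3 - <<'E'
from h import *
print(manip.get_state())
for n in ['scene','top','wrist']:
    grab(n,n+'0.png')
    if n!='wrist':
        print(np.array(camera_model(n)['world_from_camera']).round(3).tolist())
E
```

```text
{'clock': 0.0, 'qpos': array([-1.39401356e+00,  2.76579748e-01,  1.50615726e+00,  1.39419514e-05,
        1.36069943e+00, -1.21033895e-01]), 'qd': array([ 1.73808496e-03, -6.13397578e-05, -2.10542251e-04,  1.34580296e-03,
        1.03840853e-03,  4.67639132e-04]), 'effort': array([-4.75292381e-04, -4.16780198e+01, -2.45808595e+01, -1.64362832e-04,
        1.13443795e-02,  1.35947062e-06]), 'position': array([ 0.16861471, -0.54918782,  0.24743877]), 'ee_rot': array([ 0.10489098, -0.10491768,  0.69993329, -0.69862977]), 'contact_force': array([-0.51418672,  0.22896842,  0.61048394]), 'moment': array([-0.01548686, -0.01261494,  0.02166502]), 'width': 0.08557836205262617}
[[-0.63, 0.599, -0.495, 0.017], [-0.777, -0.473, 0.417, 0.403], [0.016, 0.646, 0.763, 0.89], [0.0, 0.0, 0.0, 1.0]]
[[0.024, 0.998, -0.053, 0.477], [-1.0, 0.024, 0.003, -0.072], [0.005, 0.053, 0.999, 1.408], [0.0, 0.0, 0.0, 1.0]]
```

View pics/scene0.png

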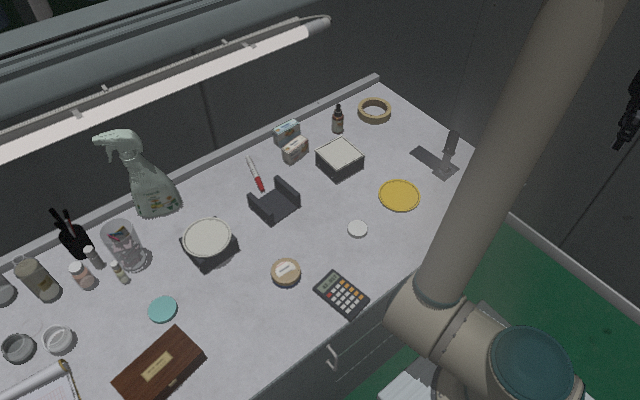

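View pics/top0.png

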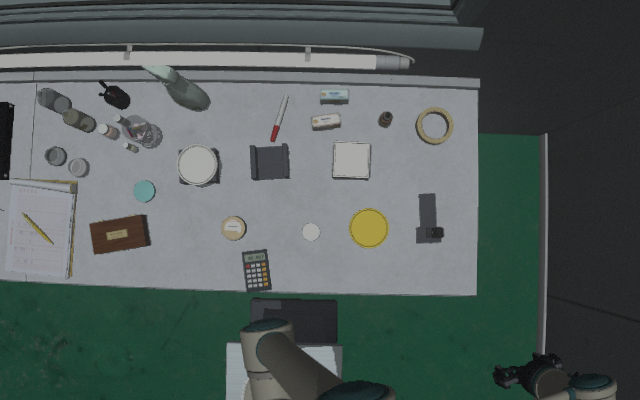

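View pics/wrist0.png

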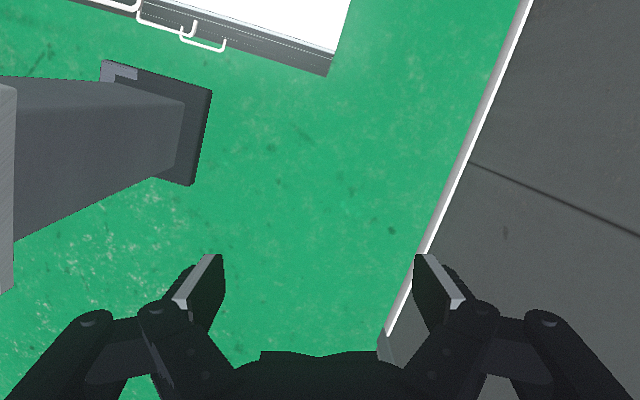

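The pictures show the lifter at top px (428,225), the round plate on the left stand (198,165), the empty stand at (269,162) and the square plate on the right stand (351,160). The yellow look-alike is at (368,228). Next I'll measure the poses.

```bash
python3 - <<'E'
from h import *
p,d,M=grab('top')
C=cloud(d,M)
def rep(n,P):
    P=P[~np.isnan(P[:,0])]
    r=cv2.minAreaRect((P[:,:2]*1000).astype(np.float32)); b=cv2.boxPoints(r).round(1).tolist()
    print(n,len(P),'mean',P.mean(0).round(4),'rect',r,'z',np.percentile(P[:,2],[2,50,98]).round(4))
for n in ['lifter','round_plate','square_plate','stand_3']:
    for s in silhouettes(n,'top')[:4]:
        m=s['mask']; m2=cv2.erode(m.astype(np.uint8),np.ones((3,3)))>0
        print(n,round(s['score'],2),np.round(s['position'],1)); rep(' ',C[m])
        z=C[m][:,2]
        print('   hist',np.histogram(z[~np.isnan(z)],bins=[-.01,.002,.01,.02,.03,.04,.048,.054,.064,.075,.12,.15]))
# table height
for uv in [(300,200),(400,270),(230,200),(400,200)]: print(uv,pts(d,M,[uv]).round(4))
cv2.imwrite('pics/topz.png',cv2.resize(p[130:260,160:460,::-1],None,fx=2.6,fy=2.6,interpolation=cv2.INTER_CUBIC))
E
```

```text
lifter 0.62 [428.  223.8]
  973 mean [ 0.4948 -0.3849  0.0195] rect ((501.14404296875, -390.2889709472656), (135.6056671142578, 69.60409545898438), 0.661483883857727) z [-0.003   0.0034  0.1361]
   hist (array([325, 475,  12,   5,   7,   1,   0,   3,  29,  40,  76]), array([-0.01 ,  0.002,  0.01 ,  0.02 ,  0.03 ,  0.04 ,  0.048,  0.054,
        0.064,  0.075,  0.12 ,  0.15 ]))
round_plate 0.56 [368.7 226.2]
  1256 mean [ 0.4718 -0.2246  0.0043] rect ((472.1839294433594, -223.90902709960938), (107.58220672607422, 107.11060333251953), 28.975317001342773) z [-0.0022  0.0044  0.011 ]
   hist (array([316, 887,  53,   0,   0,   0,   0,   0,   0,   0,   0]), array([-0.01 ,  0.002,  0.01 ,  0.02 ,  0.03 ,  0.04 ,  0.048,  0.054,
        0.064,  0.075,  0.12 ,  0.15 ]))
square_plate 0.6 [349.5 159.2]
  1338 mean [ 0.6536 -0.1696  0.0533] rect ((658.52392578125, -169.93496704101562), (97.40227508544922, 109.25617980957031), 88.95857238769531) z [0.046  0.0541 0.0608]
   hist (array([ 17,   3,   2,   0,   0,  35, 597, 681,   3,   0,   0]), array([-0.01 ,  0.002,  0.01 ,  0.02 ,  0.03 ,  0.04 ,  0.048,  0.054,
        0.064,  0.075,  0.12 ,  0.15 ]))
(300, 200) [[ 0.5435 -0.0348  0.0017]]
(400, 270) [[ 3.581e-01 -3.137e-01 -2.000e-04]]
(230, 200) [[ 0.5389  0.1581 -0.0015]]
(400, 200) [[ 5.503e-01 -3.099e-01  3.000e-04]]
```

```bash
python3 - <<'E'
from h import *
p,d,M=grab('scene')
C=cloud(d,M)
for n in ['lifter','round_plate','square_plate','stand_3']:
    for s in silhouettes(n,'scene')[:4]:
        m=s['mask']; P=C[m];P=P[~np.isnan(P[:,0])]
        print(n,round(s['score'],2),np.round(s['position'],1),'med',np.median(P,0).round(4),'lo',np.percentile(P,2,axis=0).round(4),'hi',np.percentile(P,98,axis=0).round(4))
E
```

```text
lifter 0.67 [445.  159.1] med [ 0.4694 -0.3829  0.0033] lo [ 0.44   -0.4157 -0.0016] hi [ 0.5666 -0.3596  0.1347]
round_plate 0.88 [207.1 235.4] med [0.6295 0.2436 0.0529] lo [0.5789 0.1942 0.0496] hi [0.6788 0.2917 0.058 ]
round_plate 0.76 [399.1 195.5] med [ 0.4733 -0.223   0.0031] lo [ 0.4232 -0.2727 -0.0017] hi [ 0.523  -0.1715  0.0084]
square_plate 0.95 [339.3 148.3] med [ 0.6512 -0.1657  0.0528] lo [ 0.6059 -0.2131  0.0489] hi [ 0.6989 -0.1192  0.058 ]
stand_3 0.89 [276.6 204. ] med [0.6378 0.0438 0.0104] lo [0.5981 0.003  0.0007] hi [0.6875 0.1033 0.0504]
```

View pics/topz.png

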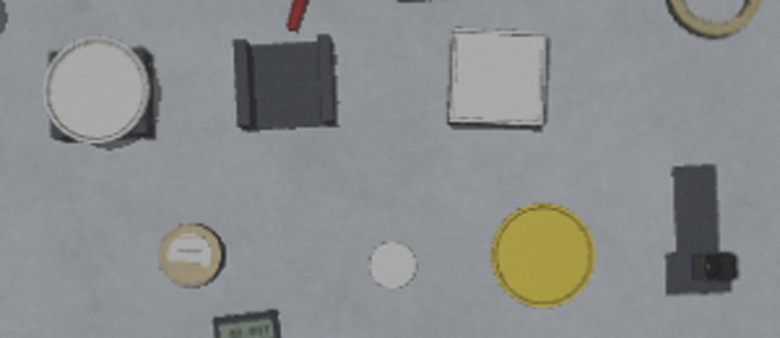

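```bash
cat >> h.py <<'E'
def plane(M,uv,z0):
    uv=np.asarray(uv,float).reshape(-1,2)
    n=cv2.undistortPoints(uv.reshape(-1,1,2),np.array(M['mtx'],float),np.array(M['distortion'],float)).reshape(-1,2)
    T=np.array(M['world_from_camera']); r=np.c_[n[:,0],-n[:,1],-np.ones(len(n))]@T[:3,:3].T
    return T[:3,3]+r*((z0-T[2,3])/r[:,2])[:,None]
def rect(P):
    (c,s,a)=cv2.minAreaRect((P[:,:2]*1000).astype(np.float32))
    a=(a+45)%90-45
    return np.round(c,1),np.round(s,1),round(a,2)
E
python3 - <<'E'
from h import *
for cam in ['top','scene']:
    p,d,M=grab(cam); C=cloud(d,M); v=p.max(2).astype(int); sat=v-p.min(2)
    X,Y,Z=C[...,0],C[...,1],C[...,2]
    print(cam)
    def comp(m):
        n,l,st,ce=cv2.connectedComponentsWithStats(m.astype(np.uint8)); k=1+np.argmax(st[1:,4]); return l==k
    def do(name,m,z0):
        m=comp(m); vu=np.argwhere(m); P=plane(M,vu[:,::-1],z0)
        print(name,m.sum(),'rect',rect(P),'mean',(P.mean(0)*1000).round(1),'circ',[np.round(q,1) for q in cv2.minEnclosingCircle((P[:,:2]*1000).astype(np.float32))])
    W=(v>110)&(Z>.04)&(Z<.07)
    do('round',W&(Y>.15)&(Y<.33)&(X>.55)&(X<.72),.058)
    do('square',W&(Y>-.25)&(Y<-.1)&(X>.57)&(X<.72),.058)
    do('stand3',(v<110)&(Y>-.03)&(Y<.13)&(X>.57)&(X<.71)&(Z>.04)&(Z<.06),.05) 
    S=(v<115)&(Y>-.03)&(Y<.13)&(X>.57)&(X<.71)&(Z>.04)&(Z<.06)
    for nm,mm in (('railL',S&(Y>.05)),('railR',S&(Y<.05))): do(nm,mm,.05)
    do('handle',(Y>-.46)&(Y<-.33)&(X>.38)&(X<.6)&(Z>.125)&(Z<.15),.136)
    do('blade',(v<100)&(Y>-.46)&(Y<-.33)&(X>.49)&(X<.6)&(Z<.01),.003)
    do('foot+',(v<100)&(Y>-.46)&(Y<-.33)&(X>.4)&(X<.6)&(Z<.01),.003)
    for nm,a,b in(('bodyround',.15,.33),('body3',-.03,.13),('bodysq',-.25,-.1)):
        do(nm,(v<110)&(Y>a)&(Y<b)&(X>.55)&(X<.72)&(Z<.06)&(Z>.002),.05)
E
```

```text
top
round 1332 rect (array([630., 243.]), array([107.1, 108.2]), 1.31) mean [630.2 242.2  58. ] circ [array([631.4, 245.8]), np.float64(59.0)]
square 1304 rect (array([ 652.7, -170.9]), array([99.2, 95.7]), -1.14) mean [ 652.4 -169.6   58. ] circ [array([ 652.6, -169.4]), np.float64(66.5)]
stand3 188 rect (array([640.8,  91.9]), array([89.4, 15. ]), 5.24) mean [640.2  92.   50. ] circ [array([640.8,  91.7]), np.float64(45.0)]
railL 188 rect (array([640.8,  91.9]), array([89.4, 15. ]), 5.24) mean [640.2  92.   50. ] circ [array([640.8,  91.7]), np.float64(45.0)]
railR 185 rect (array([648.1,   6.5]), array([89.1, 14.2]), 4.47) mean [648.2   6.5  50. ] circ [array([648.1,   6.6]), np.float64(44.9)]
handle 72 rect (array([ 464.5, -387.9]), array([22.5, 17.8]), 0.94) mean [ 465.  -388.2  136. ] circ [array([ 464.5, -389.2]), np.float64(13.6)]
blade 473 rect (array([ 530.4, -385.8]), array([80.7, 47.1]), 4.95) mean [ 530.5 -385.4    3. ] circ [array([ 529.9, -385. ]), np.float64(44.4)]
foot+ 783 rect (array([ 503.9, -388.1]), array([135.,  67.]), 1.06) mean [ 502.5 -383.6    3. ] circ [ar
[... 1346 characters left out ...]
ay([ 529.6, -382.5]), array([80.5, 47.9]), 2.17) mean [ 529.3 -382.8    3. ] circ [array([ 529.1, -385. ]), np.float64(44.5)]
foot+ 591 rect (array([ 502.1, -385.6]), array([135.8,  70.2]), 2.76) mean [ 498.2 -383.1    3. ] circ [array([ 500. , -380.7]), np.float64(72.4)]
bodyround 665 rect (array([611.9, 246.8]), array([118., 106.]), 4.67) mean [577.8 255.5  50. ] circ [array([608., 254.]), np.float64(70.2)]
body3 1400 rect (array([628.1,  60. ]), array([119., 117.]), 4.54) mean [620.3  61.8  50. ] circ [array([629.8,  60.7]), np.float64(80.5)]
bodysq 624 rect (array([ 615.2, -132.3]), array([132. , 105.1]), -44.9) mean [ 613.1 -131.6   50. ] circ [array([ 630.1, -145.8]), np.float64(72.8)]
```

```bash
python3 - <<'E'
from h import *
from scipy.spatial.transform import Rotation as R
s=manip.get_state(); q=s['ee_rot']
print(R.from_quat(np.r_[q[1:],q[0]]).as_matrix().round(3)); print(s['position'])
M=camera_model('wrist'); print(np.array(M['world_from_camera']).round(3)); print(M['mtx'])
# obstacle map
p,d,M=grab('top');C=cloud(d,M)
Z=C[...,2]
m=(Z>.012)&(C[...,0]>.3)&(C[...,0]<.72)&(C[...,1]>-.5)&(C[...,1]<.5)
n,l,st,ce=cv2.connectedComponentsWithStats(m.astype(np.uint8))
for k in range(1,n):
    if st[k,4]>25:
        P=C[l==k]; print(st[k,:5],'x',P[:,0].min().round(3),P[:,0].max().round(3),'y',P[:,1].min().round(3),P[:,1].max().round(3),'z',P[:,2].max().round(3))
E
```

```text
[[-0.956  0.     0.293]
 [-0.293 -0.    -0.956]
 [ 0.    -1.     0.   ]]
[ 0.16871335 -0.54973417  0.24836955]
[[ 0.294  0.914  0.279  0.239]
 [-0.956  0.281  0.086 -0.527]
 [-0.    -0.292  0.956  0.376]
 [ 0.     0.     0.     1.   ]]
[[323.97335453   0.         318.23394073]
 [  0.         323.97335453 197.92780071]
 [  0.           0.           1.        ]]
[121 126  36  20 494] x 0.681 0.72 y 0.362 0.432 z 0.128
[102 128  16  11 102] x 0.7 0.72 y 0.483 0.5 z 0.079
[423 138  24   6  86] x 0.708 0.72 y -0.431 -0.369 z 0.033
[ 332  141   40   39 1382] x 0.603 0.702 y -0.222 -0.12 z 0.066
[122 142  15  10  89] x 0.666 0.685 y 0.423 0.443 z 0.082
[282 143   8  35 203] x 0.603 0.693 y -0.004 0.016 z 0.058
[ 176  144   43   41 1482] x 0.576 0.685 y 0.189 0.298 z 0.065
[250 145   8  35 228] x 0.596 0.685 y 0.082 0.101 z 0.057
[135 182   9  13  32] x 0.548 0.582 y 0.4 0.422 z 0.021
[ 102  215   48   38 1446] x 0.386 0.491 y 0.374 0.5 z 0.051
[221 216  25  25 492] x 0.43 0.495 y 0.111 0.176 z 0.035
[427 227  17  12 168] x 0.449 0.478 y -0.399 -0.379 z 0.142
[303 232  14   9  47] x 0.435 0.457 y -0.081 -0.046 z 0.019
[242 250  29  39 580] x 0.301 0.405 y 0.04 0.118 z 0.025
```

Call:
{"op": "jog_arm", "data": {
  "targets": [
    [0.085,[0.042,0.02,0.008],-0.03],
    [0.085,[0.042,0.02,0.008],-0.03],
    [0.085,[0.042,0.02,0.008],-0.03],
    [0.085,[0.042,0.02,0.008],-0.03],
    [0.085,[0.042,0.02,0.008],-0.03],
    [0.085,[0.042,0.02,0.008],-0.03],
    [0.085,[0.042,0.02,0.008],-0.03],
    [0.085,[0.037,0.023,0.004],-0.03],
    [0.085,[0,0,0],0],
    [0.085,[0,0,0],0]
  ],
  "force": 90
}}

```text
clock: 2.05
position: [0.4993, -0.3868, 0.3081]
ee_rot: [-0.02, 0.021, -0.707, 0.707]
contact_force: [0.0, -1.3, 0.6]
width: 0.0849
```

```bash
python3 - <<'E'
from h import *
s=manip.get_state(); print(s['position'],s['qpos'].round(3),s['clock'],s['qd'].round(3))
p,d,M=grab('wrist','w1.png');C=cloud(d,M)
v=p.max(2).astype(int);X,Y,Z=C[...,0],C[...,1],C[...,2]
print(np.array(M['world_from_camera']).round(3).tolist())
roi=(Y>-.46)&(Y<-.33)&(X>.38)&(X<.62)
def do(name,m,z0):
    n,l,st,ce=cv2.connectedComponentsWithStats(m.astype(np.uint8)); m=l==1+np.argmax(st[1:,4])
    vu=np.argwhere(m); P=plane(M,vu[:,::-1],z0); print(name,m.sum(),rect(P))
do('handle',roi&(Z>.128)&(Z<.15),.136)
do('blade',roi&(v<110)&(Z<.012)&(X>.5),.003)
do('foot+',roi&(v<110)&(Z<.012),.003)
E
```

```text
[ 0.49927105 -0.38682924  0.30807571] [-7.690e-01  3.390e-01  1.267e+00 -1.000e-03  1.536e+00  7.440e-01] 2.05 [-0.022 -0.005  0.007 -0.001  0.     0.002]
[[0.059, 0.954, 0.293, 0.573], [-0.998, 0.056, 0.018, -0.382], [0.0, -0.293, 0.956, 0.436], [0.0, 0.0, 0.0, 1.0]]
handle 476 (array([ 467.8, -388.9]), array([27.1, 17.7]), 2.96)
blade 1931 (array([ 535.1, -384.5]), array([71.4, 47. ]), 3.39)
foot+ 3573 (array([ 500.5, -386.8]), array([140.9,  71. ]), 3.39)
```

View pics/w1.png

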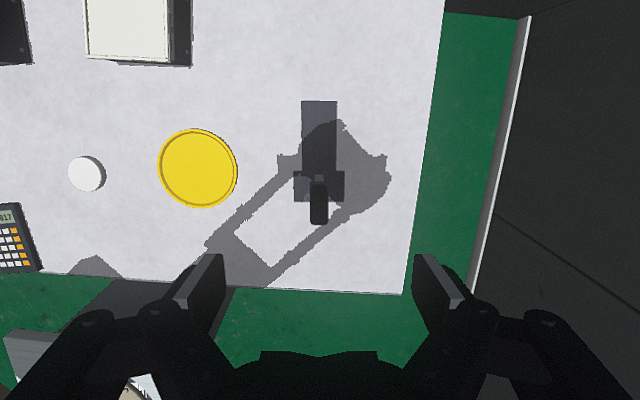

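The wrist view shows the lifter at px (320,160), its handle at about (468,-389) mm, yaw ≈3.4°. The gripper already matches that yaw, so I'll descend and grip.

Call:
{"op": "jog_arm", "data": {
  "targets": [
    [0.085,[-0.031,-0.002,-0.03],0],
    [0.085,[0,0,-0.04],0],
    [0.085,[0,0,-0.04],0],
    [0.085,[0,0,-0.04],0],
    [0.085,[0,0,-0.03],0],
    [0.085,[0,0,-0.023],0],
    [0.085,[0,0,0],0],
    [0.085,[0,0,0],0]
  ]
}}

```text
clock: 3.1
position: [0.4685, -0.3898, 0.1063]
ee_rot: [-0.02, 0.02, -0.706, 0.707]
contact_force: [0.4, 0.1, 0.1]
width: 0.0846
```

```bash
python3 - <<'E'
from h import *
print(manip.get_state()['position'])
grab('wrist','w2.png')
E
```

```text
[ 0.46854093 -0.38977553  0.10631518]
```

View pics/w2.png

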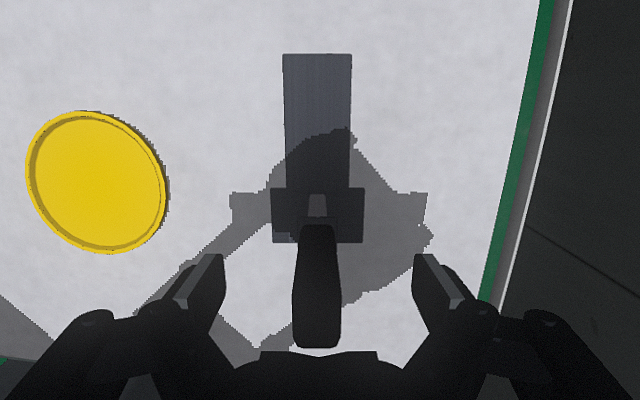

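The handle sits between the pads, at px (317,285). Closing now.

Call:
{"op": "jog_arm", "data": {
  "targets": [
    [0.0,[0,0,0],0],
    [0.0,[0,0,0],0],
    [0.0,[0,0,0],0],
    [0.0,[0,0,0],0],
    [0.0,[0,0,0],0],
    [0.0,[0,0,0],0],
    [0.0,[0,0,0],0],
    [0.0,[0,0,0],0]
  ],
  "force": 90
}}

```text
clock: 4.15
position: [0.4689, -0.3891, 0.1056]
ee_rot: [-0.021, 0.02, -0.707, 0.707]
contact_force: [0.6, -1.8, 3.0]
width: 0.0169
```

```bash
python3 - <<'E'
from h import *
s=manip.get_state();print(s['position'],s['width'],s['contact_force'],s['moment'])
grab('wrist','w3.png')
E
```

```text
[ 0.46894821 -0.38906398  0.10563353] 0.01690711628209559 [ 0.63530755 -1.82162578  2.95971487] [-0.12769083  0.02433055  0.09815216]
```

View pics/w3.png

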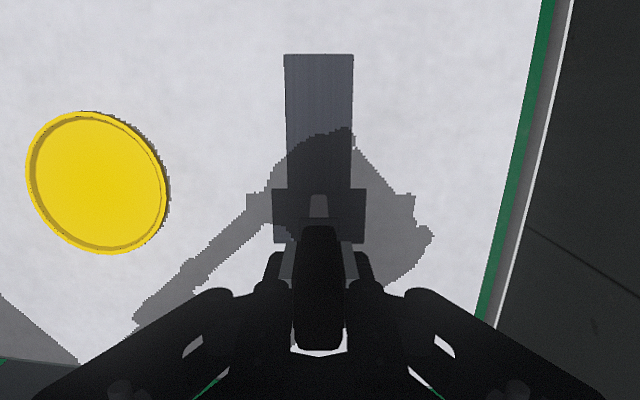

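Call:
{"op": "jog_arm", "data": {
  "targets": [
    [0.0,[0,0,0.02],0],
    [0.0,[0,0,0.04],0],
    [0.0,[0,0,0.04],0],
    [0.0,[0,0.02,0.02],0],
    [0.0,[-0.003,0.04,0],0],
    [0.0,[-0.003,0.05,0],0],
    [0.0,[-0.003,0.05,0],0],
    [0.0,[-0.003,0.05,0],0],
    [0.0,[-0.003,0.05,0],0],
    [0.0,[-0.003,0.05,0],0]
  ]
}}

```text
clock: 5.45
position: [0.4484, -0.0754, 0.2239]
ee_rot: [0.019, -0.022, 0.708, -0.706]
contact_force: [0.8, 1.3, -1.9]
width: 0.0174
```

Call:
{"op": "jog_arm", "data": {
  "targets": [
    [0.0,[-0.003,0.05,0],0],
    [0.0,[-0.003,0.05,0],0],
    [0.0,[-0.003,0.05,0],0],
    [0.0,[-0.003,0.05,0],0],
    [0.0,[-0.003,0.05,0],0],
    [0.0,[-0.003,0.04,0],0],
    [0.0,[-0.003,0.02,0],0],
    [0.0,[0,0,0],0],
    [0.0,[0,0,0],0]
  ]
}}

```text
clock: 6.58
position: [0.4283, 0.2308, 0.2245]
ee_rot: [-0.02, 0.021, -0.706, 0.707]
contact_force: [-0.5, -0.7, -2.1]
width: 0.017
```

```bash
python3 - <<'E'
from h import *
s=manip.get_state();print(s['position'],s['width'],s['contact_force'],s['qpos'].round(3))
p,d,M=grab('wrist','w4.png');np.savez('w4.npz',p=p,d=d,M=M)
p,d,M=grab('scene','s4.png');
E
```

```text
[0.42834994 0.23078194 0.22448061] 0.01697350098934805 [-0.48897165 -0.67075735 -2.11797606] [ 0.351  0.16   1.722 -0.     1.262  1.864]
```

View pics/w4.png

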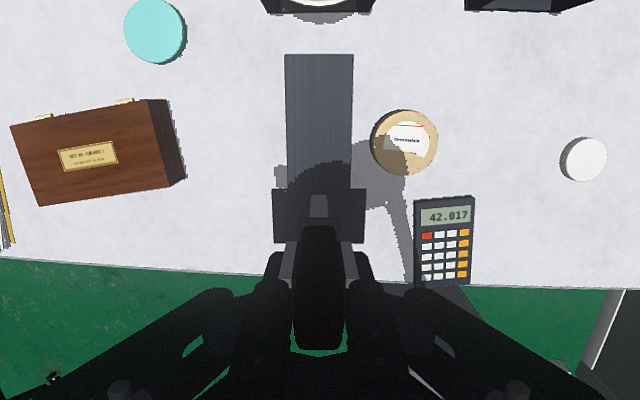

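View pics/s4.png

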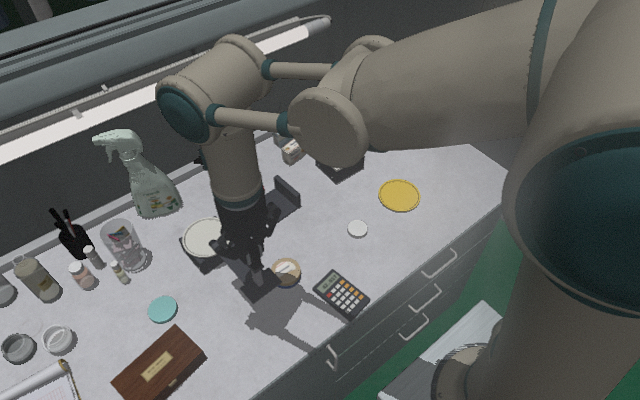

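Call:
{"op": "jog_arm", "data": {
  "targets": [
    [0.0,[0.02,0,0.03],0],
    [0.0,[0.03,0,0.03],0],
    [0.0,[0.03,0,0.03],0],
    [0.0,[0.02,0,0.03],0],
    [0.0,[0,0,0],0],
    [0.0,[0,0,0],0]
  ]
}}

```text
clock: 7.42
position: [0.5283, 0.2305, 0.3438]
ee_rot: [-0.019, 0.021, -0.707, 0.707]
contact_force: [-0.9, -0.7, -0.6]
width: 0.0171
```

```bash
python3 - <<'E'
from h import *
s=manip.get_state();print(s['position'],s['width'],s['contact_force'],s['qpos'].round(3))
p,d,M=grab('wrist','w5.png');np.savez('w5.npz',p=p,d=d,M=M)
p,d,M=grab('top','t5.png');
E
```

```text
[0.52830755 0.23049575 0.34382054] 0.017093968032524394 [-0.8969111  -0.72809224 -0.63972651] [0.291 0.244 1.318 0.    1.583 1.804]
```

View pics/w5.png

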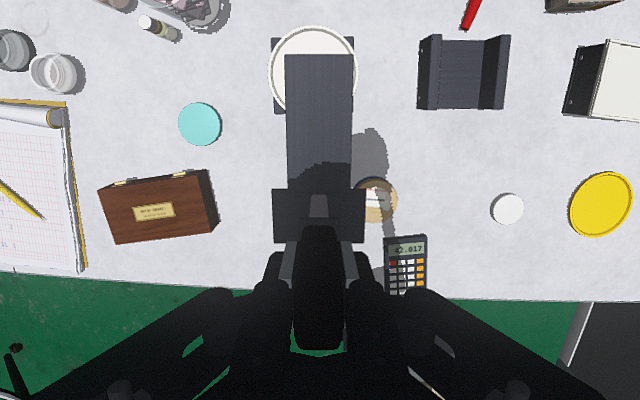

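```bash
python3 - <<'E'
from h import *
f=np.load('w5.npz',allow_pickle=True);p,d,M=f['p'],f['d'],f['M'].item()
cv2.imwrite('pics/w5z.png',cv2.resize(p[15:125,255:525,::-1],None,fx=2.9,fy=2.9,interpolation=cv2.INTER_CUBIC))
t=cv2.imread('pics/t5.png'); cv2.imwrite('pics/t5z.png',cv2.resize(t[130:200,160:300],None,fx=5,fy=5,interpolation=cv2.INTER_CUBIC))
C=cloud(d,M);v=p.max(2).astype(int);X,Y,Z=C[...,0],C[...,1],C[...,2]
def do(name,m,z0):
    n,l,st,ce=cv2.connectedComponentsWithStats(m.astype(np.uint8)); m=l==1+np.argmax(st[1:,4])
    vu=np.argwhere(m); P=plane(M,vu[:,::-1],z0); print(name,m.sum(),rect(P),[np.round(q,1) for q in cv2.minEnclosingCircle((P[:,:2]*1000).astype(np.float32))])
S=(v<115)&(X>.56)&(X<.72)&(Z>.042)&(Z<.058)
do('s3L',S&(Y>.06)&(Y<.12),.05); do('s3R',S&(Y>-.02)&(Y<.03),.05)
do('rL',S&(Y>.25)&(Y<.32),.05); do('rR',S&(Y>.17)&(Y<.23),.05)
W=(v>120)&(Z>.045)&(Z<.068)&(X>.55)&(X<.72)&(Y>.15)&(Y<.33)
do('plate',W,.058)
vu=np.argwhere(W); P=plane(M,vu[:,::-1],.058)*1000
# circle fit on outer: radius 55, use hull points
h=cv2.convexHull(P[:,:2].astype(np.float32)).reshape(-1,2)
A=np.c_[2*h,np.ones(len(h))];s=np.linalg.lstsq(A,(h**2).sum(1),rcond=None)[0];print('lsq circ',s[:2],np.sqrt(s[2]+(s[:2]**2).sum()),len(h))
# lifter blade tip position
B=(v<110)&(Z>.2)&(Z<.26)&(X>.48); 
print('blade',rect(C[B]),np.median(Z[B]))
for xr in((.50,.53),(.53,.56),(.56,.59),(.59,.62),(.62,.65)):
    b=B&(X>xr[0])&(X<xr[1]); print(xr,np.median(Z[b]) if b.any() else None, (Y[b].min()+Y[b].max())/2 if b.any() else None)
E
```

```text
s3L 1006 (array([642.4,  95.8]), array([88.5, 17.7]), 4.9) [array([642.4,  95.2]), np.float64(44.6)]
s3R 1017 (array([648.8,  10.9]), array([88.6, 19. ]), 4.57) [array([648.9,   9. ]), np.float64(44.8)]
rL 106 (array([588.1, 287.4]), array([24.3, 11.5]), 43.31) [array([591.4, 283.9]), np.float64(12.2)]
rR 60 (array([671.5, 199.8]), array([17.5,  7.7]), 42.87) [array([668.9, 202.6]), np.float64(8.7)]
plate 2662 (array([640.5, 246.3]), array([ 88. , 109.6]), 14.76) [array([636.4, 245.7]), np.float64(59.5)]
lsq circ [626.96840456 242.6744832 ] 59.07043991032035 19
blade (array([563.3, 233.1]), array([134.9,  69.6]), 3.34) 0.24327684210287912
(0.5, 0.53) 0.2434847963788952 0.23022567507572073
(0.53, 0.56) 0.24338279198578333 0.2310208996350762
(0.56, 0.59) 0.2432838716706955 0.23324511223283534
(0.59, 0.62) 0.24307829180798554 0.23511543567052617
(0.62, 0.65) 0.24301644533622935 0.23625996068903216
```

View pics/w5z.png

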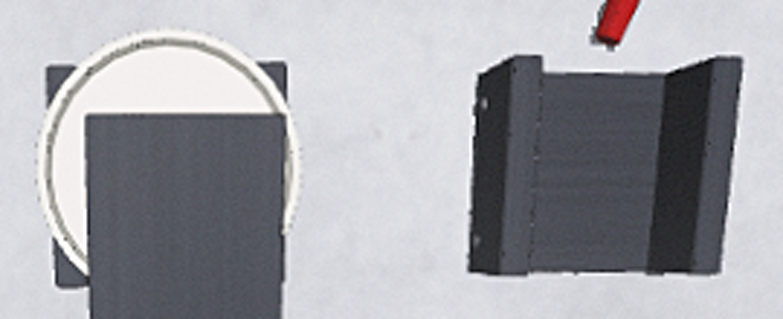

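View pics/t5z.png

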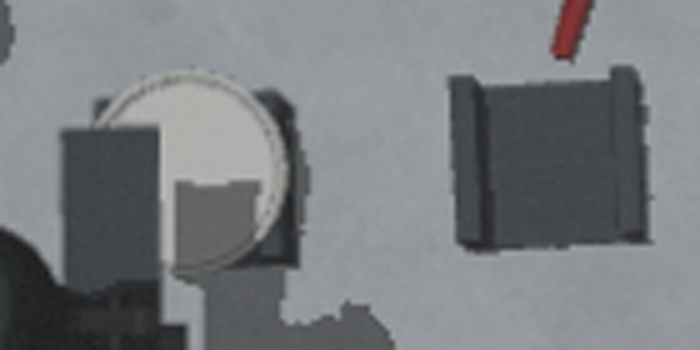

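```bash
python3 - <<'E'
from h import *
f=np.load('w5.npz',allow_pickle=True);p,d,M=f['p'],f['d'],f['M'].item()
t=lambda a,b:(a/2.9+255-.33,b/2.9+15-.33)
P=plane(M,[t(46,65),t(56,287),t(288,61)],.05)*1000; print(P.round(1))
e=P[0]-P[1]; print('yaw',np.degrees(np.arctan2(e[1],e[0])),np.linalg.norm(e)); e=P[0]-P[2]; print('yaw',np.degrees(np.arctan2(-e[0],e[1])),np.linalg.norm(e)); print('centre',(P[1]+P[2])/2)
Q=plane(M,[t(166,28),t(37,165),t(300,160)],.057)*1000; print('plate top,left,right',Q.round(1))
E
```

```text
[[670.3 296.3  50. ]
 [580.5 290.1  50. ]
 [677.5 196.7  50. ]]
yaw 4.012385339414596 89.94161224418923
yaw 4.140043033229206 99.90095968623238
centre [629.00096324 243.37885993  50.        ]
plate top,left,right [[685.6 247.4  57. ]
 [630.2 298.2  57. ]
 [638.4 189.2  57. ]]
```

Stand 3 comes out at about (644.5, 51) mm, yaw 4.7°. The plate's stand is at (629, 243.4), yaw 4.1°, with the plate at (631, 243.5). Next I'll back off, lower in front of the stand and check.

Call:
{"op": "jog_arm", "data": {
  "targets": [
    [0.0,[-0.03,0,-0.02],0.012],
    [0.0,[-0.03,0,-0.04],0],
    [0.0,[-0.018,0,-0.04],0],
    [0.0,[0,0,-0.04],0],
    [0.0,[0,0,-0.03],0],
    [0.0,[0,0,-0.03],0],
    [0.0,[0,0,-0.014],0],
    [0.0,[0,0,0],0],
    [0.0,[0,0,0],0]
  ]
}}

```text
clock: 8.65
position: [0.4524, 0.2316, 0.1323]
ee_rot: [0.025, -0.024, 0.707, -0.706]
contact_force: [-0.4, -0.4, -2.4]
width: 0.0172
```

```bash
python3 - <<'E'
from h import *
s=manip.get_state();print(s['position'],s['width'],s['contact_force'],s['clock'])
p,d,M=grab('wrist','w6.png')
C=cloud(d,M);v=p.max(2).astype(int);X,Y,Z=C[...,0],C[...,1],C[...,2]
B=(v<110)&(X>.47)&(X<.57)&(Y>.2)&(Y<.27)&(Z>.015)&(Z<.04)
print(rect(C[B]),np.median(Z[B]),[np.median(Z[B&(abs(X-x)<.01)]) for x in (.48,.5,.52,.54)])
E
```

```text
[0.45239511 0.23157841 0.13231031] 0.017240850780600236 [-0.35301329 -0.35551845 -2.41797567] 8.65
(array([511.9, 236.4]), array([87. , 45.9]), 4.16) 0.032026063657768666 [np.float64(0.031908026495758135), np.float64(0.032079085158447845), np.float64(0.03208246586936603), np.float64(0.03202921284619975)]
```

View pics/w6.png

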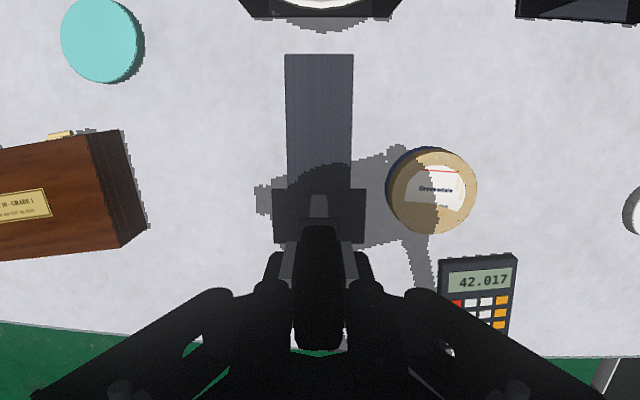

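Call:
{"op": "jog_arm", "data": {
  "targets": [
    [0.0,[0.015,0.001,0],0],
    [0.0,[0.02,0.0012,0],0],
    [0.0,[0.02,0.0012,0],0],
    [0.0,[0.02,0.0012,0],0],
    [0.0,[0.02,0.001,0],0],
    [0.0,[0.009,0.0005,0],0],
    [0.0,[0,0,0],0],
    [0.0,[0,0,0],0]
  ]
}}

```text
clock: 9.7
position: [0.5549, 0.2373, 0.1312]
ee_rot: [-0.024, 0.025, -0.707, 0.707]
contact_force: [-0.1, -0.4, -2.1]
width: 0.017
```

```bash
python3 - <<'E'
from h import *
s=manip.get_state();print(s['position'],s['width'],s['contact_force'],s['clock'])
p,d,M=grab('wrist','w7.png')
grab('scene','s7.png')
C=cloud(d,M);v=p.max(2).astype(int);X,Y,Z=C[...,0],C[...,1],C[...,2]
W=(v>115)&(Z>.045)&(Z<.07)&(X>.55)&(X<.72)&(Y>.15)&(Y<.33)
vu=np.argwhere(W);P=plane(M,vu[:,::-1],.058)*1000
print(P.min(0),P.max(0),np.median(Z[W]))
E
```

```text
[0.55494261 0.23728192 0.13124558] 0.01696396242862318 [-0.14333001 -0.44035094 -2.05073838] 9.7
[576.16066814 187.93185854  58.        ] [683.72982334 298.27990937  58.        ] 0.05641557025607219
```

View pics/w7.png

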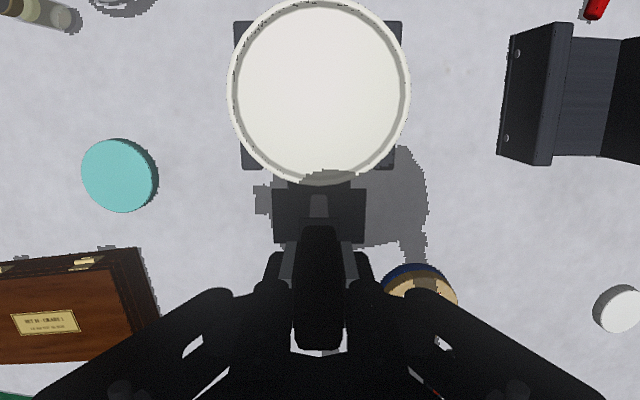

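View pics/s7.png

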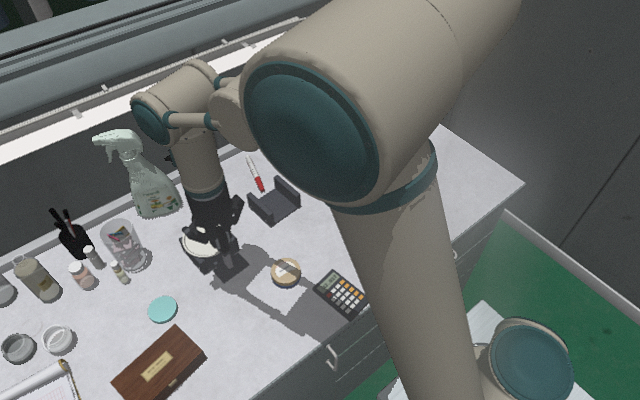

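The blade is under the plate, which is centred on it at px (319,92), about 78 mm ahead of the handle. Lifting.

Call:
{"op": "jog_arm", "data": {
  "targets": [
    [0.0,[0,0,0.01],0],
    [0.0,[0,0,0.006],0],
    [0.0,[0,0,0.004],0],
    [0.0,[0,0,0.004],0],
    [0.0,[0,0,0.008],0],
    [0.0,[0,0,0.012],0],
    [0.0,[0,0,0.012],0],
    [0.0,[0,0,0.008],0],
    [0.0,[0,0,0],0],
    [0.0,[0,0,0],0]
  ]
}}

```text
clock: 11.05
position: [0.5554, 0.2373, 0.195]
ee_rot: [-0.024, 0.025, -0.707, 0.707]
contact_force: [0.2, 0.5, -3.2]
width: 0.0173
```

```bash
cat > chk.py <<'E'
from h import *
import sys
s=manip.get_state();print(s['position'],s['width'],s['contact_force'],s['clock'])
p,d,M=grab('wrist',sys.argv[1])
C=cloud(d,M);v=p.max(2).astype(int);X,Y,Z=C[...,0],C[...,1],C[...,2]
x,y,z=s['position']
W=(v>115)&(Z>.045)&(Z<.15)&(X>x+.01)&(X<x+.16)&(abs(Y-y)<.08)
vu=np.argwhere(W);Q=C[W];A=np.c_[Q[:,:2]-Q[:,:2].mean(0),np.ones(len(Q))]
c=np.linalg.lstsq(A,Q[:,2],rcond=None)[0];print('plane slope',c.round(4))
P=plane(M,vu[:,::-1],c[2]+.002)*1000
m,M2=P.min(0),P.max(0);print('plate rect mid',(m+M2)/2,M2-m,'rel TCP',((m+M2)/2)[:2]-1000*s['position'][:2])
E
python3 chk.py w8.png
```

```text
[0.55543262 0.2372779  0.19501474] 0.017290606546216166 [ 0.19034921  0.47835554 -3.2489565 ] 11.05
plane slope [-0.0003 -0.0016  0.0991]
plate rect mid [630.06989677 242.70219606 101.13162251] [1.08934546e+02 1.09334679e+02 5.68434189e-14] rel TCP [74.63727997  5.42429419]
```

View pics/w8.png

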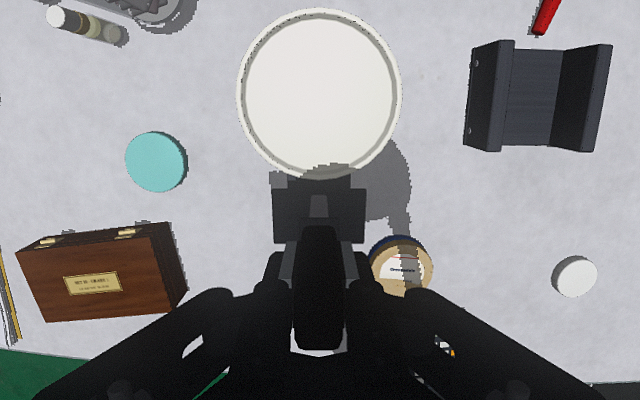

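The plate rides level at about 0.09 m. Carrying it over to the empty stand.

Call:
{"op": "jog_arm", "data": {
  "targets": [
    [0.0,[0,-0.008,0],0.002],
    [0.0,[0.001,-0.016,0],0.002],
    [0.0,[0.002,-0.02,0],0.002],
    [0.0,[0.002,-0.02,0],0.002],
    [0.0,[0.002,-0.02,0],0.002],
    [0.0,[0.002,-0.02,0],0],
    [0.0,[0.002,-0.02,0],0],
    [0.0,[0.002,-0.02,0],0],
    [0.0,[0.001,-0.02,0],0],
    [0.0,[0.001,-0.016,0],0]
  ]
}}

```text
clock: 12.35
position: [0.5708, 0.056, 0.1953]
ee_rot: [-0.028, 0.028, -0.707, 0.707]
contact_force: [0.3, 0.1, -3.2]
width: 0.0172
```

Call:
{"op": "jog_arm", "data": {
  "targets": [
    [0.0,[0,-0.008,0],0],
    [0.0,[0,-0.004,0],0],
    [0.0,[0,0,0],0],
    [0.0,[0,0,0],0],
    [0.0,[0,0,0],0]
  ]
}}

```text
clock: 12.98
position: [0.5707, 0.0459, 0.1953]
ee_rot: [0.028, -0.028, 0.707, -0.706]
contact_force: [0.9, -0.1, -3.3]
width: 0.017
```

```bash
python3 chk.py w9.png; python3 - <<'E'
from h import *
for cam in ('wrist','top'):
    p,d,M=grab(cam,cam+'9b.png');C=cloud(d,M);v=p.max(2).astype(int);X,Y,Z=C[...,0],C[...,1],C[...,2]
    S=(v<115)&(X>.58)&(X<.71)&(Y>-.03)&(Y<.13)&(Z>.042)&(Z<.058)
    for a,b in((.05,.13),(-.03,.05)):
        P=plane(M,np.argwhere(S&(Y>a)&(Y<b))[:,::-1],.05)*1000; print(cam,len(P),rect(P/1000) if len(P)>5 else '')
    W=(v>115)&(Z>.085)&(Z<.11)&(X>.55)&(X<.72)&(Y>-.03)&(Y<.13)
    P=plane(M,np.argwhere(W)[:,::-1],.1)*1000
    if len(P): print('plate',(P.min(0)+P.max(0))/2,np.ptp(P,axis=0))
E
```

```text
[0.57066887 0.04589156 0.19533007] 0.01696192648225723 [ 0.94905171 -0.11669718 -3.34705421] 12.975
plane slope [ 0.0012 -0.0014  0.0995]
plate rect mid [645.33305364  52.19364916 101.4786653 ] [1.08919440e+02 1.09355475e+02 5.68434189e-14] rel TCP [74.66417913  6.30208828]Traceback (most recent call last):
  File "<stdin>", line 6, in <module>
  File "h.py", line 21, in plane
    n=cv2.undistortPoints(uv.reshape(-1,1,2),np.array(M['mtx'],float),np.array(M['distortion'],float)).reshape(-1,2)
      ~~~~~~~~~~~~~~~~~~~^^^^^^^^^^^^^^^^^^^^^^^^^^^^^^^^^^^^^^^^^^^^^^^^^^^^^^^^^^^^^^^^^^^^^^^^^^^^^
cv2.error: OpenCV(4.12.0) /io/opencv/modules/calib3d/src/undistort.dispatch.cpp:347: error: (-215:Assertion failed) CV_IS_MAT(_src) && CV_IS_MAT(_dst) && (_src->rows == 1 || _src->cols == 1) && (_dst->rows == 1 || _dst->cols == 1) && _src->cols + _src->rows - 1 == _dst->rows + _dst->cols - 1 && (CV_MAT_TYPE(_src->type) == CV_32FC2 || CV_MAT_TYPE(_src->type) == CV_64FC2) && (CV_MAT_TYPE(_dst->type) == CV_32FC2 || CV_MAT_TYPE(_dst->type) == CV_64FC2) in function 'cvUndistortPointsInternal'
```

View pics/w9.png

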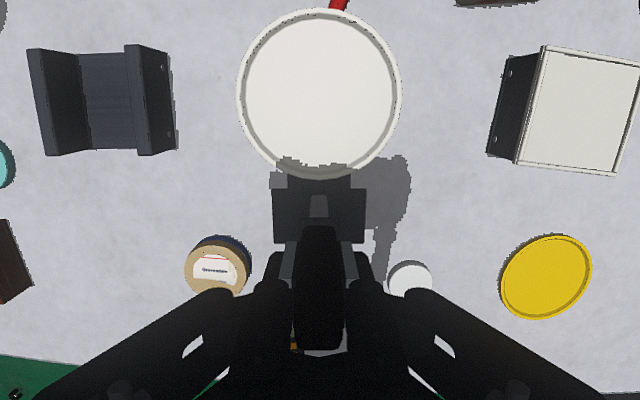

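Call:
{"op": "jog_arm", "data": {
  "targets": [
    [0.0,[0,0,-0.006],0],
    [0.0,[0,0,-0.01],0],
    [0.0,[0,0,-0.01],0],
    [0.0,[0,0,-0.006],0],
    [0.0,[0,0,0],0],
    [0.0,[0,0,0],0]
  ]
}}

```text
clock: 13.82
position: [0.571, 0.0453, 0.1635]
ee_rot: [-0.028, 0.028, -0.706, 0.707]
contact_force: [0.0, -0.2, -2.9]
width: 0.0169
```

```bash
python3 chk.py w10.png; python3 - <<'E'
from h import *
p=cv2.imread('pics/w10.png');cv2.imwrite('pics/w10z.png',cv2.resize(p[0:200,210:430],None,fx=3,fy=3,interpolation=cv2.INTER_CUBIC))
p,d,M=grab('scene','s10.png')
cv2.imwrite('pics/s10z.png',cv2.resize(p[130:300,150:370,::-1],None,fx=3,fy=3,interpolation=cv2.INTER_CUBIC))
E
```

```text
[0.57099641 0.04534837 0.16350778] 0.01685794296820339 [ 0.03644764 -0.19075381 -2.8823767 ] 13.825
plane slope [ 0.0035 -0.002   0.0677]
plate rect mid [645.73778124  51.59040719  69.67763197] [1.08877199e+02 1.09368596e+02 5.68434189e-14] rel TCP [74.74137393  6.24203559]
```

View pics/w10z.png

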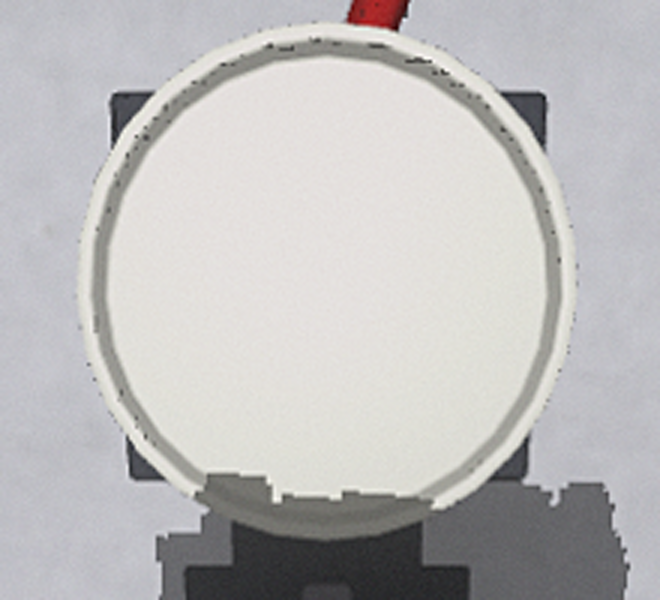

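View pics/s10z.png

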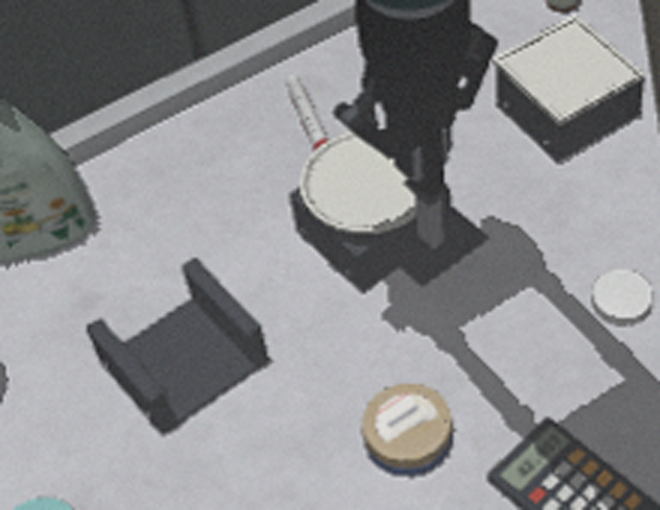

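```bash
python3 - <<'E'
from h import *
M=camera_model('wrist')
P=plane(M,[(210+a/3-.33,b/3-.33) for a,b in((112,92),(547,94),(130,478),(525,480))],.05)*1000
print(P.round(1),'centre',P.mean(0).round(1)); e=P[0]-P[1];print(np.linalg.norm(e),np.degrees(np.arctan2(-e[0],e[1])))
E
```

```text
[[686.9 104.3  50. ]
 [694.5   5.2  50. ]
 [597.8  97.5  50. ]
 [605.3  -1.6  50. ]] centre [646.1  51.3  50. ]
99.42577124401252 4.390639372724576
```

Stand centre is (646.1, 51.3) and the plate is at (645.7, 51.6), so they line up well. Lowering the rest of the way.

Call:
{"op": "jog_arm", "data": {
  "targets": [
    [0.0,[0,0,-0.004],0],
    [0.0,[0,0,-0.003],0],
    [0.0,[0,0,-0.003],0],
    [0.0,[0,0,-0.003],0],
    [0.0,[0,0,-0.005],0],
    [0.0,[0,0,-0.006],0],
    [0.0,[0,0,-0.006],0],
    [0.0,[0,0,-0.002],0],
    [0.0,[0,0,0],0],
    [0.0,[0,0,0],0]
  ]
}}

```text
clock: 15.18
position: [0.5709, 0.0454, 0.1315]
ee_rot: [-0.028, 0.028, -0.707, 0.707]
contact_force: [0.7, 0.4, -2.0]
width: 0.0167
```

```bash
python3 chk.py w11.png
```

```text
[0.57089272 0.04539602 0.13150979] 0.016717290316279658 [ 0.73523973  0.35528695 -1.95488359] 15.175
plane slope [0.0051 0.0004 0.0568]
plate rect mid [645.79322912  51.7102787   58.79663545] [1.07114584e+02 1.09552456e+02 5.68434189e-14] rel TCP [74.90050577  6.3142613 ]
```

View pics/w11.png

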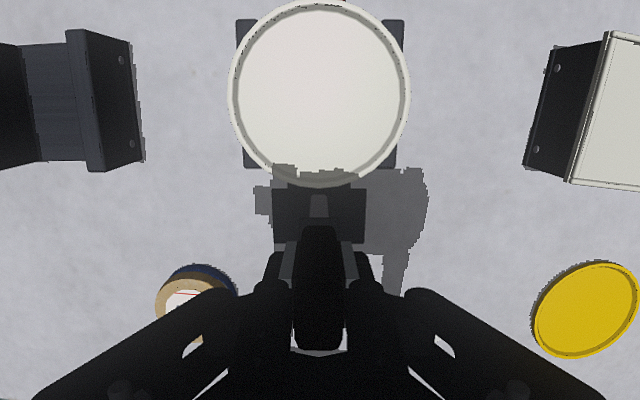

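Call:
{"op": "jog_arm", "data": {
  "targets": [
    [0.0,[-0.01,-0.0008,0],0],
    [0.0,[-0.015,-0.0012,0],0],
    [0.0,[-0.02,-0.0016,0],0],
    [0.0,[-0.02,-0.0016,0],0],
    [0.0,[-0.02,-0.0016,0],0],
    [0.0,[-0.015,-0.0012,0],0],
    [0.0,[-0.006,-0.0005,0],0],
    [0.0,[0,0,0],0],
    [0.0,[0,0,0],0]
  ]
}}

```text
clock: 16.35
position: [0.4656, 0.0368, 0.1315]
ee_rot: [-0.029, 0.028, -0.706, 0.707]
contact_force: [1.1, 1.1, -2.5]
width: 0.0175
```

```bash
python3 - <<'E'
from h import *
s=manip.get_state();print(s['position'],s['width'],s['contact_force'],s['clock'])
grab('wrist','w12.png')
p,d,M=grab('scene','s12.png');C=cloud(d,M);v=p.max(2).astype(int);X,Y,Z=C[...,0],C[...,1],C[...,2]
W=(v>110)&(X>.56)&(X<.73)&(Y>-.04)&(Y<.14)&(Z>.045)&(Z<.07)
P=plane(M,np.argwhere(W)[:,::-1],.058)*1000; print((P.min(0)+P.max(0))/2,np.ptp(P,axis=0),np.median(Z[W]))
E
```

```text
[0.46563752 0.03681485 0.13148389] 0.01751808549493724 [ 1.0522698   1.09638535 -2.47936101] 16.35
[642.73602453  53.72950749  58.        ] [1.09693837e+02 1.08785044e+02 2.20268248e-13] 0.05292616461260519
```

View pics/w12.png

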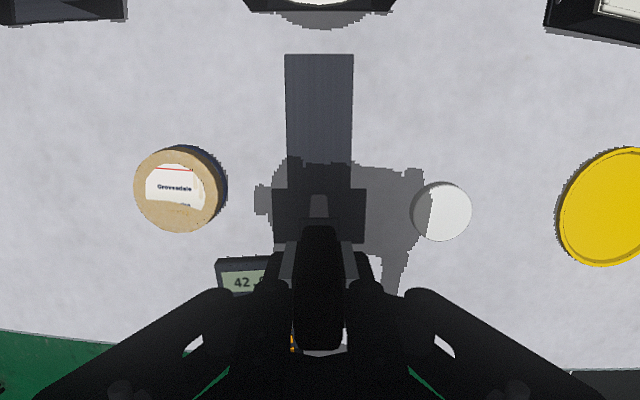

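View pics/s12.png

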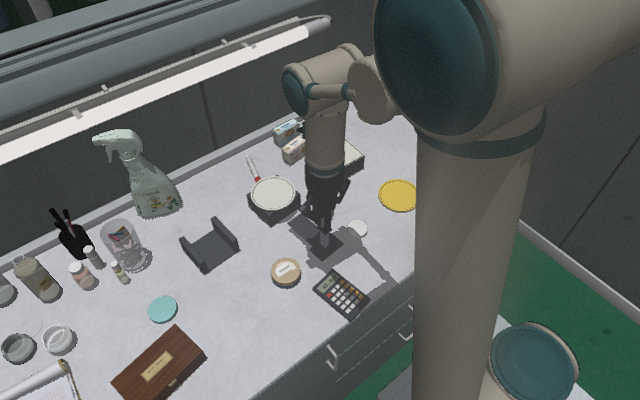

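The blade is out and the bench beneath it is clear, with the discs at px (180,190) and (441,211) well to each side. Lowering to the bench.

Call:
{"op": "jog_arm", "data": {
  "targets": [
    [0.0,[0,0,-0.008],0],
    [0.0,[0,0,-0.008],0],
    [0.0,[0,0,-0.005],0],
    [0.0,[0,0,-0.002],0],
    [0.0,[0,0,-0.0015],0],
    [0.0,[0,0,-0.001],0],
    [0.0,[0,0,0],0],
    [0.0,[0,0,0],0]
  ]
}}

```text
clock: 17.45
position: [0.4648, 0.0369, 0.106]
ee_rot: [-0.028, 0.028, -0.707, 0.707]
contact_force: [0.0, -0.1, -2.0]
width: 0.017
```

Call:
{"op": "jog_arm", "data": {
  "targets": [
    [0.0,[0,0,-0.0005],0],
    [0.0,[0,0,-0.0005],0],
    [0.0,[0,0,0],0],
    [0.0,[0,0,0],0]
  ]
}}

```text
clock: 17.95
position: [0.4649, 0.0368, 0.1056]
ee_rot: [-0.028, 0.028, -0.706, 0.707]
contact_force: [-1.8, -1.6, 5.0]
width: 0.017
```

Bench contact felt (+5 N). Opening the fingers, then retreating upward.

Call:
{"op": "jog_arm", "data": {
  "targets": [
    [0.02,[0,0,0],0],
    [0.03,[0,0,0],0],
    [0.06,[0,0,0],0],
    [0.085,[0,0,0],0],
    [0.085,[0,0,0],0],
    [0.085,[0,0,0],0],
    [0.085,[0,0,0],0],
    [0.085,[0,0,0],0]
  ]
}}

```text
clock: 18.95
position: [0.4647, 0.0369, 0.1048]
ee_rot: [-0.028, 0.028, -0.707, 0.707]
contact_force: [0.3, 0.0, 0.3]
width: 0.0848
```

Call:
{"op": "jog_arm", "data": {
  "targets": [
    [0.085,[0,0,0.01],0],
    [0.085,[0,0,0.02],0],
    [0.085,[0,0,0.03],0],
    [0.085,[0,0,0.04],0],
    [0.085,[0,0,0.04],0],
    [0.085,[0,0,0.04],0],
    [0.085,[0,0,0.02],0],
    [0.085,[0,0,0],0],
    [0.085,[0,0,0],0]
  ]
}}

```text
clock: 20.08
position: [0.464, 0.0369, 0.3041]
ee_rot: [0.028, -0.029, 0.707, -0.707]
contact_force: [-0.4, -0.4, -0.1]
width: 0.0849
```

```bash
python3 - <<'E'
from h import *
s=manip.get_state();print(s['position'],s['width'],s['contact_force'],s['clock'])
for cam in ('wrist','scene'):
    p,d,M=grab(cam,cam+'13.png');C=cloud(d,M);v=p.max(2).astype(int);X,Y,Z=C[...,0],C[...,1],C[...,2]
    def lg(m):
        n,l,st,ce=cv2.connectedComponentsWithStats(m.astype(np.uint8)); return l==1+np.argmax(st[1:,4])
    W=lg((v>110)&(X>.56)&(X<.73)&(Y>-.04)&(Y<.14)&(Z>.045)&(Z<.07))
    P=plane(M,np.argwhere(W)[:,::-1],.058)*1000;Q=C[W];A=np.c_[Q[:,:2]-Q[:,:2].mean(0),np.ones(len(Q))]
    print(cam,'plate',(P.min(0)+P.max(0))/2,np.ptp(P,axis=0),'plane',np.linalg.lstsq(A,Q[:,2],rcond=None)[0].round(4))
    W=lg((v>110)&(X>.57)&(X<.73)&(Y>-.24)&(Y<-.1)&(Z>.045)&(Z<.07))
    print(' square',rect(plane(M,np.argwhere(W)[:,::-1],.058)))
    H=(X>.42)&(X<.5)&(Y>0)&(Y<.08)&(Z>.128)&(Z<.145)
    if H.sum()>10: print(' handle',rect(plane(M,np.argwhere(lg(H))[:,::-1],.136)),np.median(Z[H]))
    B=lg((v<110)&(X>.48)&(X<.58)&(Y>0)&(Y<.09)&(Z<.02)); print(' blade',rect(C[B]),np.median(Z[B]),[np.median(Z[B&(abs(X-x)<.01)]).round(4) for x in (.5,.52,.54,.56)])
E
```

```text
[0.46403571 0.03692189 0.30407548] 0.08485201227071175 [-0.38759085 -0.41422898 -0.066428  ] 20.075
wrist plate [616.15477619  51.7440126   58.        ] [5.18228726e+01 1.07910265e+02 1.06581410e-13] plane [-0.0393 -0.0026  0.0568]
 square (array([ 636.7, -167. ]), array([98.4, 63.1]), -0.96)
 handle (array([463.7,  36.8]), array([27.1, 17.1]), 4.62) 0.13760272198092233
 blade (array([522.5,  34.5]), array([90. , 60.7]), 4.64) 0.005207638992020036 [np.float64(0.0053), np.float64(0.0053), np.float64(0.0051), np.float64(0.0051)]
scene plate [642.73602453  53.04622444  58.        ] [1.09693837e+02 1.07418478e+02 2.20268248e-13] plane [-0.0003  0.0016  0.0532]
 square (array([ 650.8, -164.6]), array([98.3, 98.3]), -1.5)
 handle (array([458.9,  40.5]), array([27.1, 20.1]), 1.01) 0.13381334091641905
 blade (array([523.8,  40.6]), array([87.9, 47.9]), 4.79) 0.0014791356863923522 [np.float64(0.0019), np.float64(0.0015), np.float64(0.0013), np.float64(0.0011)]
```

View pics/wrist13.png

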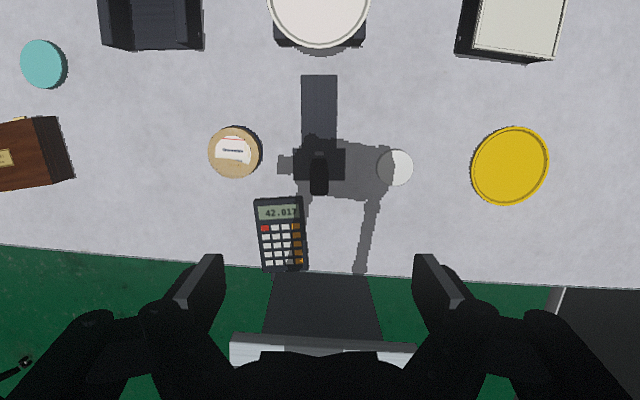

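View pics/scene13.png

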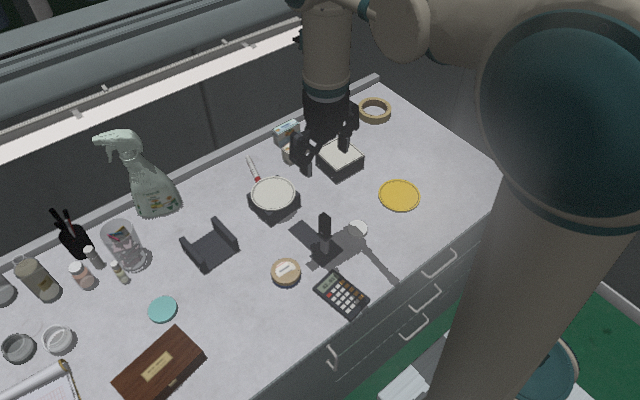

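```bash
python3 -c "
from rig import *
print(sign_off(), manip.get_state()['clock'])"
```

```text
the job is handed in; nothing more can be done
the job is handed in; nothing more can be done
```

The round plate is now on the empty stand and the lifter is back on the bench. I handed the job in at about 20 s of the 64 s allowed; `sign_off` gives no verdict.

I gripped the lifter by its handle and slid the blade between the rails, with the handle about 78 mm before the plate's centre. I carried the plate level with its underside at about 91 mm, lowered it onto the empty stand and drew the blade straight out. I then stood the lifter in front of that stand, let go and moved the arm up clear.

**Last checks:**
- **Round plate:** in the scene camera it is flat (slope under 0.002 rad) and about 2 mm from the stand's centre. Its surface height matches what the same camera read when it lay on its first stand. I did not measure its underside directly.
- **Lifter:** it stands upright on the bench, blade level, with its handle about 180 mm from the stand's centre.
- **Square plate:** unmoved, within 0.5 mm in the scene camera.
- **Gripper:** open and about 0.2 m above where it let go, touching nothing; the fingers never came near either plate.

**Checks that disagreed:**
- **Camera offsets:** the cameras differ by 2–5 mm in absolute position, so I compared positions within one camera.
- **Cut-off wrist view:** in the final wrist picture the round and square plates run off the edge. Its centre and tilt for the round plate (0.039) and its reading of the square plate are not meaningful, and I did not use them.

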